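# Close and lock the welding bench's drawer box

## Robot

A 6-joint arm with a two-finger parallel gripper is mounted at the origin on the work surface. World frame = base frame: x ahead of the robot, y to its left, z up, the work surface at z = 0. Lengths are in m, angles in rad, forces in N, time in s.
With the tool pointing down it reaches from about 0.275 to 1 m from the base axis. Payload 8.4 kg.
Tool frame: the origin (TCP) lies at the very end of the fingers, on their centre line; the grasp point (between the pads) lies grip_point_offset behind it (grip_point_offset is the distance from the TCP to the grasp point, in m); y points along the fingers, z is the direction in which the jaws open and shut, and the axes are right-handed (so a half turn about y gives the same grasp; the last joint's range is limited). The gripper opens to 85 mm and grips with 20 to 120 N. Pads are 22 mm wide; open, the fingers measure 114 mm over their backs; the gripper's body (76 mm by 85 mm) begins 54 mm behind the grasp point. The pads swing forward as they close: fully open they stand 13 mm farther back than shut.
Start: joints at [-1.139, 0.353, 1.633, -0, 1.155, -0.002], TCP at [0.263, -0.567, 0.231] pointing down, gripper open.
Joint ranges: [-2.63, 2.63], [-0.92, 2.1], [0.06, 2.66], [-1.3, 4.44], [0, 2.69], [-3.02, 3.02]. Speed limits (rad/s): [2.22, 2.22, 2.79, 3.14, 3.14, 3.14].

## Interface

Orientations are given as [roll, pitch, yaw] about the fixed x, y, z axes, in that order (R = Rz(yaw) Ry(pitch) Rx(roll)).
In Python, from workcell import reach, line_to, goto_joints, command_gripper, pause, solve_ik, camera, Unreachable, close_job, cut_out, get_t, get_joints, get_qvel, get_effort, get_ee_pos, get_tcp_rot, get_contact_force, get_wrist_torque, get_width, grip_point_offset gives the robot as it stands. Calls block until the motion is done:
- reach(position, orientation): joint-space move of the TCP to a pose.
- line_to(position, attitude=None, velocity=0.15, until_force=None): straight line of the TCP; attitude=None keeps the orientation; velocity is the mean speed in m/s. With until_force (N) it stops when the force on the tool has changed by that much, and returns True; else False.
- goto_joints(angles): joint-space move.
- command_gripper(opening, grip_force=None): opening from 0.0 (shut) to 1.0 (fully open); grip_force is the grip in N (None keeps the last); returns when the fingers have stopped.
- pause(seconds).
- solve_ik(position, orientation): joint angles nearest the present ones, or None.
- camera(name): name is "scene" or "side" or "wrist"; returns a dict with "pixels" (480x640x3 uint8, blue, green, red), "range_z" (480x640 float32, m along the optical axis (not along the pixel's ray), 0 where there is no reading), "fx", "fy", "cx", "cy" (pixels), "origin" and "attitude" of the camera in the world. Camera axes: x right, y down, z forward; pixel columns grow to the right and rows downward; lengths in m; the calibration is good to about 2 mm. The wrist camera is an equidistant fisheye: a pixel r from the principal point sees the ray r / f radians off the axis. A picture is of the moment at which its call begins.
A pose or a line that the arm cannot do raises Unreachable and nothing moves.
- close_job(): hands the job in, once; it reports no verdict.
Trained networks look in the newest picture that a camera, given by its name, has taken for a name from the list of things; names that differ only in an ending like _2 or _b are one class to them, and where a whole thing is asked for, a point or a joint stands for the part that bears it (a point fixed in the world has none). Each returns a list of dicts, best first, with "p" (0 to 1); they miss things now and then, are a little off and sometimes report something else, mostly with a low value. They report only what shows in the picture. A call takes as long as a camera call.
- cut_out(label, camera): "mask" (480x640 bool, what is visible of it) and "box" ([left, top, right, bottom] in pixels, round what is visible of it).
Readings, each from a call of its own:
- get_t(): time.
- get_joints(): joint angles.
- get_qvel(): joint speeds.
- get_effort(): joint torques, N m.
- get_ee_pos(): TCP position.
- get_tcp_rot(): TCP orientation.
- get_contact_force(): force on the tool from outside, world axes, zero at the start.
- get_wrist_torque(): the same for the moment, N m.
- get_width(): opening from 0.0 (shut) to 1.0 (fully open).
Only numpy, scipy, OpenCV 4.12 (cv2) and the standard library are available. Lean on these libraries where they do the work, as an engineer would, in place of code of your own. Each camera call takes 0.05 s, during which the arm holds its last target.

## Task

Close up the low steel drawer box on the welding bench: push both open drawers fully home, and only then push the locking bar on top of the box as far as it goes to the robot's right (as seen from behind the robot), so that its tongues lie across the drawer fronts. Do it all by gentle pushing with the fingertips: do not pinch or grip the drawers or the bar, and leave the other things on and around the box where they are. Finish clear of everything.

Things in the scene. Friction and masses are not known exactly. Their poses are not given: they have to be found in the camera images.
- cabinet: Low grey steel box fixed to the bench, 220 mm deep (its x), 360 wide (y), 100 high. Origin: centre of its underside, z up. The front with two drawers faces its -x (towards the robot, turned up to 0.3 rad), 110 mm before the origin; +y is to the robot's left. Posts 40 mm wide at y = +160, 0, -160 mm part the drawers. A cup and a can stand loose on its rear top; other loose things lie around it.
- drawer_left_front (a point): Centre of the outer face of the left drawer's front panel (box y = +80 mm, 52 mm above the bench), moving with it; axes as the box's. Panel 116 mm wide, 6 thick, 13 to 91 mm above the bench; shut, it is flush with the posts. At its foot an 80 mm wide finger lip sticks out 14 mm, 15 to 18 mm above the bench. Behind it an open tray, rim 76 mm above the bench.
- drawer_right_front (a point): The same point of the right drawer (box y = -80 mm); same sizes.
- drawer_left (a joint): How far the left drawer stands out (m): 0 fully home at a firm stop, at most 0.13; opens along the box's -x. Starts between 0.035 and 0.11. Friction about 3 N, damping 12 N s/m; it stays where it is left.
- drawer_right (a joint): The same for the right drawer.
- lock_tab (a point): Centre of the locking bar's upright thumb tab, 126 mm above the bench; axes as the box's. Tab: steel plate 26 mm in x, 12 in y, from 110 to 144 mm above the bench, at first over the middle post. It stands on a flat bar 26 mm wide and 8 thick lying along y on the box top, 86 mm before the box's origin. Two staples over the bar, up to 116 mm high, at box y = +100 and -80 mm.
- lock (a joint): Travel of the locking bar (m), towards the box's -y: 0 to 0.01 at the start, 0.05 locked at a firm stop. Two tongues, 28 mm wide, at the tab and 160 mm left of it, hang 10 mm before the box front, 108 to 60 mm above the bench: before the posts at the start, before the drawer fronts when locked. Friction about 2.5 N, damping 10 N s/m; stays where left.

How it is judged:
By the outcome, as a careful person would: the job done as asked, in the order asked, and still so for the second after the job is handed in, with the robot touching nothing.
It also fails if it takes over 64 s, if anything falls off the work surface, if the arm or the gripper's body presses on something with over 40 N, if the wrist force passes 120 N, or if a joint passes its speed limit or range.

## Working session

There is one attempt and no reset: what is moved stays moved. The work goes in short steps, each a Python script; the robot and the scene stay as the last script left them, time stands still between calls to the robot, and variables do not carry over. Pictures are saved under pics/ and viewed, and the job is handed in when it is done.

```bash
mkdir -p pics; ls
python3 - <<'E'
from workcell import *
import cv2
for n in("scene","side","wrist"):
    c=camera(n); cv2.imwrite(f"pics/a_{n}.png",c["pixels"]); print(n,c["origin"],c["attitude"],c["fx"],c["cx"],c["cy"])
print(get_t(),get_tcp_rot(),get_ee_pos(),get_width(),grip_point_offset if not callable(grip_point_offset) else grip_point_offset())
E
```

```text
pics
scene [ 0.90838287 -0.39370648  0.79889443] [-2.5309514  -0.01528936  0.49212336] 612.764684635521 316.6242331885211 245.27799812600097
side [0.32707815 0.47960739 0.44140912] [-2.08136606e+00  1.03956002e-03 -2.47085420e+00] 532.228281309282 326.0500427252393 236.0303986717158
wrist [ 0.32935807 -0.5367643   0.37248612] [ 2.84615953e+00  9.61114709e-04 -1.13623053e+00] 371.64829954431775 316.48359167777517 240.0825297233894
0.15 [-1.57193355e+00 -1.60876316e-05 -2.70782922e+00] [ 0.26251349 -0.56678055  0.23070358] 0.9988867985434552 0.0187
```

View pics/a_scene.png

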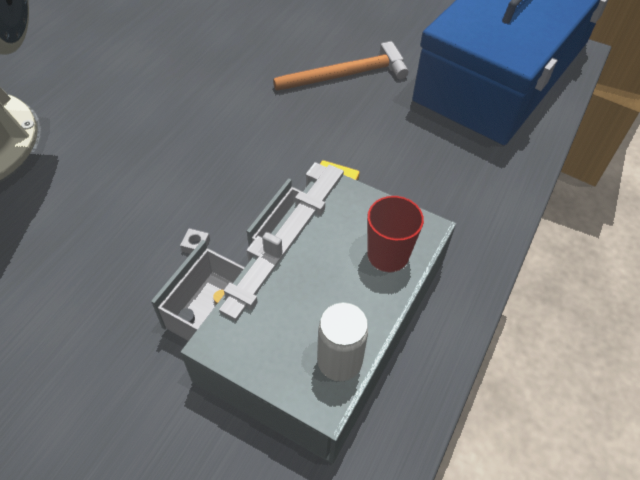

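View pics/a_side.png

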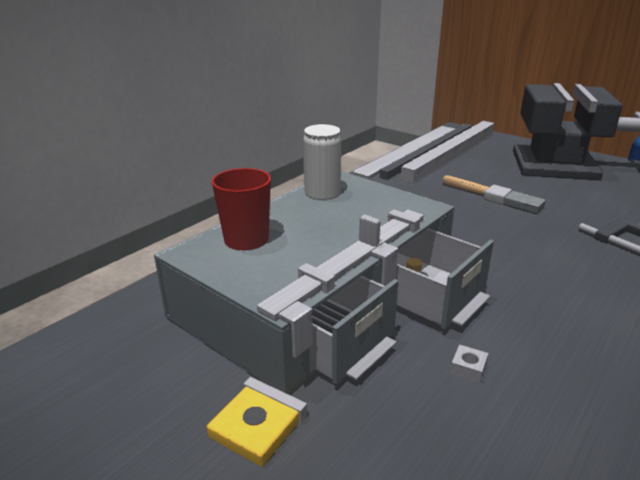

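View pics/a_wrist.png

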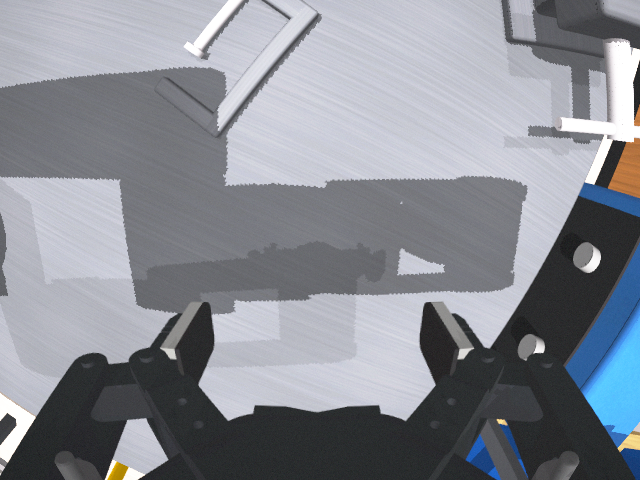

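The pictures show the box with the cup at scene pixel (395,235) and the can at (342,340). Both drawers are open: the left panel is near (270,210), the right near (182,285). A square nut lies in front of the middle post at (195,240), a yellow tape measure sits at the left end at (337,172), and the tab is at (272,242). Next I'll turn depth into points in the box frame.

```bash
cat > h.py <<'E'
from workcell import *
import numpy as np, cv2
from scipy.spatial.transform import Rotation as Ro
def cloud(c):
    z=c["range_z"]; v,u=np.mgrid[:480,:640]
    P=np.stack([(u-c["cx"])/c["fx"]*z,(v-c["cy"])/c["fy"]*z,z],-1)
    W=P@Ro.from_euler('xyz',c["attitude"]).as_matrix().T+c["origin"]
    W[z<=0]=np.nan
    return W
E
python3 - <<'E'
from h import *
for n in("scene","side"):
    c=camera(n); W=cloud(c); np.save(f"{n}.npy",W)
    for l in("cabinet","drawer_left_front","drawer_right_front","lock_tab"):
        for d in cut_out(l,n)[:2]:
            m=d["mask"]; p=W[m]; p=p[~np.isnan(p[:,0])]
            print(n,l,round(d["p"],2),d["box"],np.median(p,0).round(3),np.percentile(p,2,0).round(3),np.percentile(p,98,0).round(3))
            if l=="cabinet" and d["p"]>.5:
                t=p[abs(p[:,2]-.1)<.004]
                print(len(t),t[:,2].mean()); r=cv2.minAreaRect(t[:,:2].astype(np.float32)); print(r)
                np.save(f"top_{n}.npy",t)
    m=abs(W[...,2])<.01; print("bench z",np.nanmedian(W[m][:,2]))
E
```

```text
scene cabinet 0.68 [153.5, 161.7, 454.4, 463.5] [ 0.704 -0.058  0.099] [ 0.543 -0.185  0.018] [0.839 0.161 0.114]
28269 0.09975502598010888
((0.7237936854362488, -0.0037278831005096436), (0.3613455295562744, 0.2298896163702011), 88.52870178222656)
scene drawer_left_front 0.66 [247.5, 183.2, 297.3, 243.4] [0.592 0.082 0.076] [0.585 0.022 0.043] [0.599 0.134 0.092]
scene drawer_right_front 0.73 [151.9, 241.3, 242.1, 342.2] [ 0.547 -0.076  0.047] [ 0.537 -0.136  0.017] [ 0.595 -0.025  0.091]
scene lock_tab 0.62 [221.6, 163.1, 346.7, 321.6] [0.643 0.004 0.11 ] [ 0.612 -0.11   0.098] [0.659 0.171 0.143]
bench z -0.00019031839082361834
side cabinet 0.87 [155.4, 174.8, 494.5, 397.1] [0.649 0.066 0.09 ] [ 0.534 -0.168  0.01 ] [0.83  0.177 0.116]
16258 0.10056789303490654
((0.7234009504318237, -0.0050568729639053345), (0.3625117838382721, 0.23226569592952728), 88.359619140625)
side drawer_left_front 0.9 [306.1, 274.7, 399.1, 385.0] [0.586 0.078 0.046] [0.572 0.023 0.018] [0.674 0.137 0.092]
side drawer_right_front 0.7 [390.6, 231.5, 495.0, 327.7] [ 0.57  -0.083  0.047] [ 0.525 -0.137  0.018] [ 0.66  -0.022  0.092]
side lock_tab 0.56 [258.7, 206.6, 426.2, 359.2] [0.633 0.066 0.11 ] [ 0.608 -0.079  0.067] [0.657 0.175 0.141]
bench z 0.0007483551166263536
```

Run:
```python
from h import *
def clean(W):
    return W
for n in("scene","side"):
    W=np.load(n+".npy"); P=W.reshape(-1,3); P=P[~np.isnan(P[:,0])]
    y=np.deg2rad(-1.55); R=np.array([[np.cos(y),-np.sin(y)],[np.sin(y),np.cos(y)]])
    B=P.copy(); B[:,:2]=(P[:,:2]-[.7236,-.0045])@R
    t=B[abs(B[:,2]-.1)<.002]; t=t[(abs(t[:,0])<.14)&(abs(t[:,1])<.2)]
    print(n)
    # edges: rear along y slices, ends along x slices
    for a in np.arange(-.15,.16,.06):
        s=t[abs(t[:,1]-a)<.01]; 
        if len(s)>20:print(" y%.2f x %.4f %.4f"%(a,*np.percentile(s[:,0],[.5,99.5])),end=';')
    print()
    for a in np.arange(-.09,.1,.045):
        s=t[abs(t[:,0]-a)<.01]
        if len(s)>20:print(" x%.2f y %.4f %.4f"%(a,*np.percentile(s[:,1],[.5,99.5])),end=';')
    print()
    tab=B[(B[:,2]>.122)&(B[:,2]<.146)&(abs(B[:,0]+.09)<.04)&(abs(B[:,1])<.06)]
    print(" tab",len(tab),tab.min(0),tab.max(0),np.percentile(tab,[5,95],axis=0))
    for s in(1,-1):
        f=B[(abs(B[:,1]-s*.08)<.05)&(B[:,2]>.083)&(B[:,2]<.094)&(B[:,0]<-.125)]
        print(" drawer",s,len(f),np.percentile(f[:,0],[1,25,50,75,99]).round(4),np.percentile(f[:,2],99))
        f=B[(abs(B[:,1]-s*.08)<.08)&(B[:,2]>.083)&(B[:,2]<.094)&(B[:,0]<-.14)]
        print("   y",np.percentile(f[:,1],[1,99]))
    # nut etc: low things ahead of front
    q=B[(B[:,0]<-.11)&(B[:,0]>-.30)&(abs(B[:,1])<.25)&(B[:,2]>.006)&(B[:,2]<.05)]
    qq=q[abs(q[:,1])<.019]; print(" nut?",len(qq),np.percentile(qq,[1,50,99],axis=0).round(3) if len(qq) else '')
    hist=cv2.normalize(np.histogram2d(q[:,0],q[:,1],bins=[19,25],range=[[-.3,-.11],[-.25,.25]])[0],None)
    tn=B[(B[:,2]>.062)&(B[:,2]<.106)&(B[:,0]>-.135)&(B[:,0]<-.118)]
    print(" tongue y hist",np.histogram(tn[:,1],bins=np.arange(-.06,.2,.01)))
```

```text
scene
 y-0.15 x -0.1034 0.1141; y-0.09 x -0.1035 0.1143; y-0.03 x -0.1043 0.1143; y0.03 x -0.1025 0.1141; y0.09 x -0.1041 0.1142; y0.15 x -0.1121 0.1144;
 x-0.09 y -0.1792 0.1372; x-0.04 y -0.1782 0.1775; x0.00 y -0.1784 0.1769; x0.05 y -0.1791 0.0569; x0.09 y -0.1784 0.1783;
 tab 296 [-0.09333942 -0.00788709  0.12223579] [-0.06722265  0.00589669  0.14565643] [[-0.09180143 -0.00675268  0.12394832]
 [-0.06826286  0.00345464  0.1447585 ]]
 drawer 1 338 [-0.6413 -0.1393 -0.1369 -0.1359 -0.1344] 0.09307656944661523
   y [0.02378937 0.13220483]
 drawer -1 435 [-0.1866 -0.1838 -0.1817 -0.1808 -0.1794] 0.0931391096282302
   y [-0.13704362 -0.02299385]
 nut? 252 [[-0.254 -0.011  0.007]
 [-0.243  0.002  0.017]
 [-0.22   0.019  0.021]]
 tongue y hist (array([ 0,  0,  0, 66,  0,  0,  0,  0, 19, 27, 34, 38, 34, 34, 36, 34, 34,
       30, 27, 59,  0,  0,  0,  0,  0]), array([-6.00000000e-02, -5.00000000e-02, -4.00000000e-02, -3.00000000e-02,
       -2.00000000e-02, -1.00000000e-02,  1.38777878e-17,  1.00000000e-02,
        2.00000000e-02,  3.00000000e-02,  4.00000000e-02,  5.00000000e-02,
       
[... 946 characters left out ...]
]
 [-0.236  0.002  0.018]
 [-0.218  0.019  0.02 ]]
 tongue y hist (array([  0,   0,   0, 135,   0,   0,   0,   0,  20,   0,   0,   0,   0,
         0,   0,   0,   0,   0,   0, 152,   0,   0,   0,   0,   0]), array([-6.00000000e-02, -5.00000000e-02, -4.00000000e-02, -3.00000000e-02,
       -2.00000000e-02, -1.00000000e-02,  1.38777878e-17,  1.00000000e-02,
        2.00000000e-02,  3.00000000e-02,  4.00000000e-02,  5.00000000e-02,
        6.00000000e-02,  7.00000000e-02,  8.00000000e-02,  9.00000000e-02,
        1.00000000e-01,  1.10000000e-01,  1.20000000e-01,  1.30000000e-01,
        1.40000000e-01,  1.50000000e-01,  1.60000000e-01,  1.70000000e-01,
        1.80000000e-01,  1.90000000e-01]))
```

```bash
cat >> h.py <<'E'
YAW=np.deg2rad(-1.55); O=np.array([.7276,-.0046,0.])
RB=Ro.from_euler('z',YAW).as_matrix()
def bx(x,y,z): return list(O+RB@np.array([x,y,z]))
def ori(th,s=-1):
    d=np.array([np.sin(th),0,-np.cos(th)]); z=np.array([0,s,0.]); x=np.cross(d,z)
    return list(Ro.from_matrix(RB@np.stack([x,d,z],1)).as_euler('xyz'))
def bb(p): return (RB.T@(np.array(p)-O)).round(4)
E
python3 - <<'E'
from h import *
print(get_joints())
for th in(30,40):
  for s in(1,-1):
    o=ori(np.deg2rad(th),s)
    for p in[(-.24,-.08,.2),(-.25,-.08,.055),(-.11,-.08,.055),(-.11,.08,.055),(-.08,.04,.122),(-.08,-.04,.122)]:
        j=solve_ik(bx(*p),o); print(th,s,p,None if j is None else np.round(j,2))
E
```

```text
[-1.13936555e+00  3.52963257e-01  1.63339317e+00 -3.33565636e-05
  1.15524366e+00 -2.40660646e-03]
30 1 (-0.24, -0.08, 0.2) [-0.23 -0.03  2.3   0.29  0.37 -2.02]
30 1 (-0.25, -0.08, 0.055) [-0.24  0.33  2.43  2.45  0.17  2.07]
30 1 (-0.11, -0.08, 0.055) [-0.17  0.45  2.15  1.29  0.08 -2.99]
30 1 (-0.11, 0.08, 0.055) [ 0.18  0.45  2.14 -1.27  0.11 -0.12]
30 1 (-0.08, 0.04, 0.122) [ 0.08  0.35  2.07 -0.27  0.21 -1.21]
30 1 (-0.08, -0.04, 0.122) [-0.08  0.35  2.07  0.14  0.2  -1.75]
30 -1 (-0.24, -0.08, 0.2) [-0.23 -0.03  2.3   0.29  0.37  1.12]
30 -1 (-0.25, -0.08, 0.055) [-0.24  0.33  2.43  2.45  0.17 -1.08]
30 -1 (-0.11, -0.08, 0.055) [-0.17  0.45  2.15  1.29  0.08  0.16]
30 -1 (-0.11, 0.08, 0.055) None
30 -1 (-0.08, 0.04, 0.122) [ 0.08  0.35  2.07 -0.27  0.21  1.93]
30 -1 (-0.08, -0.04, 0.122) [-0.08  0.35  2.07  0.14  0.2   1.39]
40 1 (-0.24, -0.08, 0.2) [-0.27 -0.04  2.42  1.13  0.17 -2.88]
40 1 (-0.25, -0.08, 0.055) [-0.28  0.41  2.54  2.81  0.52  1.67]
40 1 (-0.11, -0.08, 0.055) [-0.19  0.49  2.26  2.79  0.31  1.78]
40 1 (-0.11, 0.08, 0.055) [0.2  0.49 2.25 3.63 0.32 1.28]
40 1 (-0.08, 0.04, 0.122) [0.1  0.36 2.18 3.84 0.12 0.97]
40 1 (-0.08, -0.04, 0.122) [-0.09  0.36  2.19  2.76  0.11  1.9 ]
40 -1 (-0.24, -0.08, 0.2) [-0.27 -0.04  2.42  1.13  0.17  0.26]
40 -1 (-0.25, -0.08, 0.055) [-0.28  0.41  2.54  2.81  0.52 -1.47]
40 -1 (-0.11, -0.08, 0.055) [-0.19  0.49  2.26  2.79  0.31 -1.36]
40 -1 (-0.11, 0.08, 0.055) [ 0.2   0.49  2.25  3.63  0.32 -1.86]
40 -1 (-0.08, 0.04, 0.122) [ 0.1   0.36  2.18  3.84  0.12 -2.17]
40 -1 (-0.08, -0.04, 0.122) [-0.09  0.36  2.19  2.76  0.11 -1.24]
```

Run:
```python
from h import *
o=ori(np.deg2rad(15))
for p in[(-.25,-.08,.25),(-.25,-.08,.055),(-.11,-.08,.055),(-.25,.08,.055),(-.11,.08,.055),(-.08,.04,.122),(-.08,-.04,.122)]:
    j=solve_ik(bx(*p),o); print(p,None if j is None else np.round(j,2))
command_gripper(0.0)
reach(bx(-.25,-.08,.25),o)
line_to(bx(-.25,-.08,.055),o)
print(get_contact_force(),get_t())
r=line_to(bx(-.115,-.08,.055),o,velocity=.04,until_force=12)
print(r,bb(get_ee_pos()),get_contact_force(),get_t())
```

```text
(-0.25, -0.08, 0.25) [-0.2  -0.03  2.08  0.06  0.83  1.37]
(-0.25, -0.08, 0.055) [-0.2   0.32  2.26  0.14  0.31  1.27]
(-0.11, -0.08, 0.055) [-0.15  0.47  1.97  0.07  0.45  1.38]
(-0.25, 0.08, 0.055) [ 0.21  0.32  2.24 -0.19  0.33  1.98]
(-0.11, 0.08, 0.055) [ 0.15  0.47  1.96 -0.1   0.45  1.83]
(-0.08, 0.04, 0.122) [ 0.07  0.4   1.87 -0.04  0.61  1.7 ]
(-0.08, -0.04, 0.122) [-0.07  0.4   1.88  0.02  0.61  1.51]
[ 1.23790790e-04 -2.82302422e-01  5.23449555e-01] 4.7917
True [-0.1185 -0.0798  0.0542] [-0.40389701 -0.21674071  0.03840193] 7.8667
```

Run:
```python
from h import *
p=bb(get_ee_pos()); o=ori(np.deg2rad(15))
r=line_to(bx(-.108,-.08,.055),o,velocity=.015,until_force=15)
print(r,bb(get_ee_pos()),get_contact_force(),get_t())
line_to(bx(-.16,-.08,.055),o,velocity=.1)
line_to(bx(-.25,-.08,.10),o)
line_to(bx(-.25,.08,.10),o)
line_to(bx(-.25,.08,.055),o)
c=camera("scene"); cv2.imwrite("pics/b.png",c["pixels"])
c=camera("side"); cv2.imwrite("pics/b2.png",c["pixels"])
print(get_t())
```

```text
True [-0.1185 -0.0795  0.0528] [-0.22653905 -0.3128091  -0.33741661] 8.3
11.4417
```

View pics/b.png

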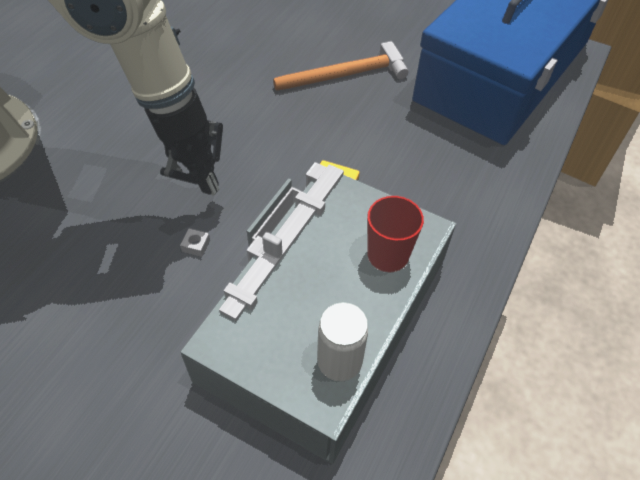

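View pics/b2.png

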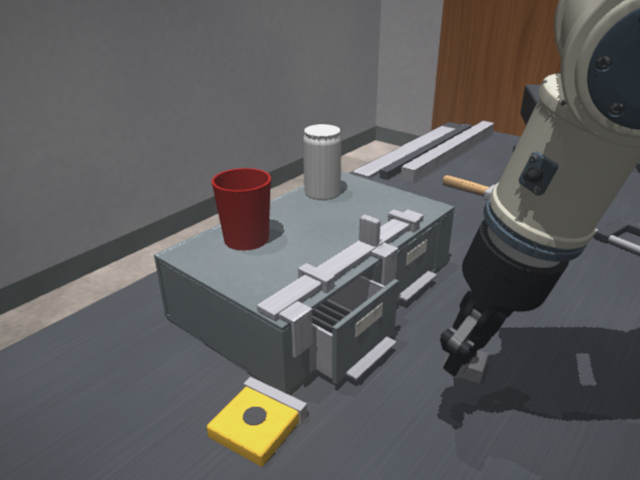

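The right drawer is flush (side pixel (415,255)), and the nut, cup, can and tape are where they were. Next is the left drawer.

Run:
```python
from h import *
o=ori(np.deg2rad(15))
r=line_to(bx(-.112,.08,.055),o,velocity=.04,until_force=12)
print(r,bb(get_ee_pos()),get_contact_force(),get_t())
r=line_to(bx(-.108,.08,.055),o,velocity=.015,until_force=15)
print(r,bb(get_ee_pos()),get_contact_force(),get_t())
line_to(bx(-.16,.08,.055),o,velocity=.1)
line_to(bx(-.25,.08,.19),o)
c=camera("scene"); cv2.imwrite("pics/c.png",c["pixels"]);Ws=cloud(c)
c=camera("side"); cv2.imwrite("pics/c2.png",c["pixels"]);Wd=cloud(c)
for W in(Ws,Wd):
    P=W.reshape(-1,3);P=P[~np.isnan(P[:,0])];B=(P-O)@RB
    for s in(1,-1):
        f=B[(abs(B[:,1]-s*.08)<.05)&(B[:,2]>.03)&(B[:,2]<.085)&(B[:,0]<-.10)&(B[:,0]>-.2)]
        print(s,len(f),np.percentile(f[:,0],[5,50,95]) if len(f) else '')
    f=B[(abs(B[:,1])<.06)&(B[:,2]>.122)&(B[:,2]<.146)&(abs(B[:,0]+.086)<.03)]
    print("tab",np.percentile(f,[2,98],axis=0).round(4))
print(get_t())
```

```text
True [-0.1185  0.0798  0.0542] [0.37037908 0.28495492 0.07360867] 14.4
True [-0.1185  0.0795  0.053 ] [ 0.01636231 -0.39242452 -0.0587199 ] 14.8083
1 0 
-1 0 
tab [[-0.0966 -0.0073  0.1227]
 [-0.0721  0.0046  0.1452]]
1 1985 [-0.11023022 -0.10912999 -0.10818071]
-1 1229 [-0.11027228 -0.10916697 -0.10820605]
tab [[-0.0987 -0.0055  0.1226]
 [-0.0743  0.0059  0.1452]]
16.7
```

View pics/c2.png

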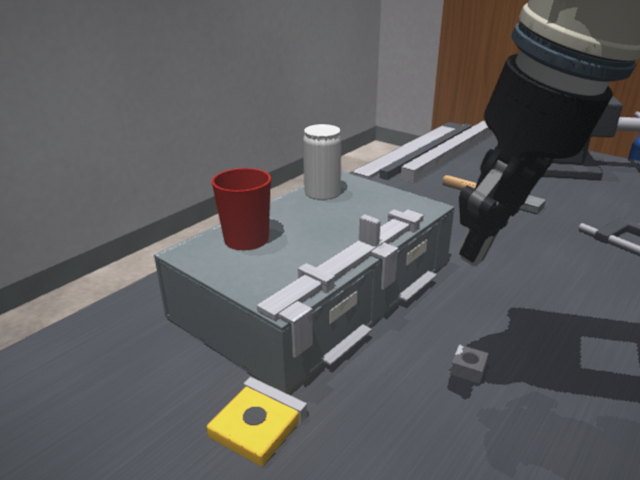

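Both drawers read flush in depth (-0.109 m for each, side view), and the tab is still centred at y≈0. Next I push the bar.

Run:
```python
from h import *
o=ori(np.deg2rad(15))
line_to(bx(-.20,.05,.20),o)
line_to(bx(-.083,.05,.18),o)
line_to(bx(-.083,.05,.123),o,until_force=8)
print(bb(get_ee_pos()))
r=line_to(bx(-.083,-.05,.123),o,velocity=.035,until_force=12)
print(r,bb(get_ee_pos()),get_contact_force(),get_t())
r=line_to(bx(-.083,-.05,.123),o,velocity=.015,until_force=15)
print(r,bb(get_ee_pos()),get_contact_force(),get_t())
y=bb(get_ee_pos())[1]
line_to(bx(-.083,y+.03,.123),o,velocity=.1)
line_to(bx(-.083,y+.03,.20),o)
line_to(bx(-.25,y+.03,.25),o)
c=camera("scene"); cv2.imwrite("pics/d.png",c["pixels"]);Ws=cloud(c)
c=camera("side"); cv2.imwrite("pics/d2.png",c["pixels"]);Wd=cloud(c)
for W in(Ws,Wd):
    P=W.reshape(-1,3);P=P[~np.isnan(P[:,0])];B=(P-O)@RB
    f=B[(abs(B[:,1])<.09)&(B[:,2]>.122)&(B[:,2]<.146)&(abs(B[:,0]+.086)<.03)]
    print("tab",np.percentile(f,[2,98],axis=0).round(4))
print(get_t())
```

```text
[-0.083   0.05    0.1234]
True [-0.083  -0.03    0.1229] [-0.02124547  5.65571228  3.72301107] 20.75
True [-0.083  -0.0299  0.1229] [0.60901014 2.57054206 3.11753439] 21.1917
tab [[-0.0964 -0.0558  0.123 ]
 [-0.072  -0.0447  0.1452]]
tab [[-0.0985 -0.0539  0.1227]
 [-0.0742 -0.0428  0.1451]]
23.7167
```

View pics/d.png

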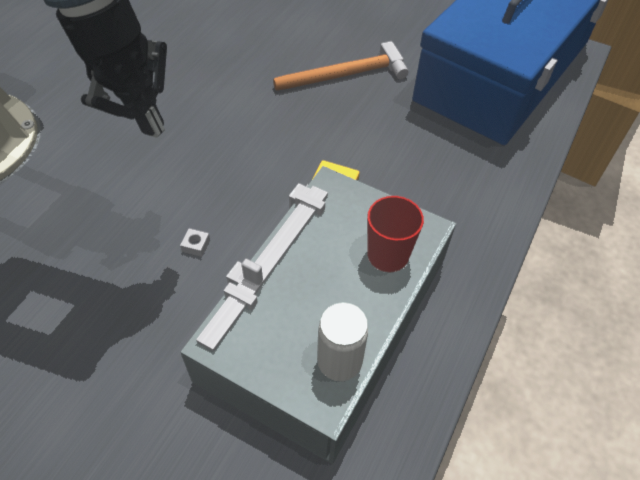

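View pics/d2.png

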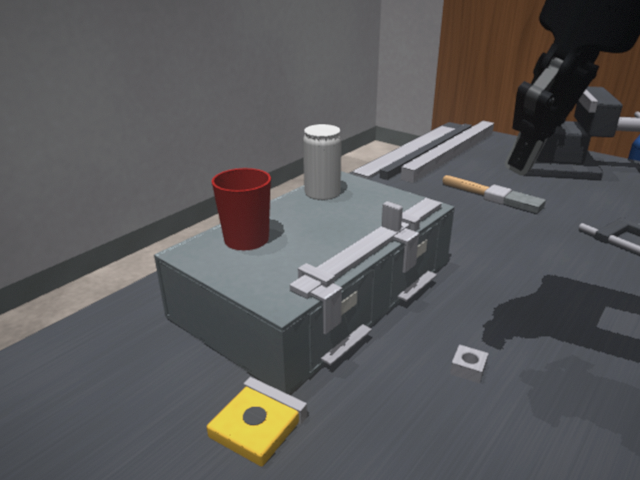

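The bar is fully right: both tongues lie across the drawer fronts (side pixels (330,308) and (410,250)), and the lips sit where they did with the drawers shut.

Run:
```python
from h import *
print(get_contact_force().round(2) if hasattr(get_contact_force(),'round') else get_contact_force(), bb(get_ee_pos()))
c=camera("side"); P=cloud(c).reshape(-1,3);P=P[~np.isnan(P[:,0])];B=(P-O)@RB
for s in(1,-1):
    f=B[(abs(B[:,1]-s*.08)<.05)&(B[:,2]>.03)&(B[:,2]<.057)&(B[:,0]<-.10)&(B[:,0]>-.2)]
    print(s,np.percentile(f[:,0],[5,50,95]).round(4))
close_job()
```

```text
[ 0.73 -0.64  0.06] [-2.496e-01  1.000e-04  2.497e-01]
1 [-0.1099 -0.109  -0.1082]
-1 [-0.1099 -0.109  -0.1082]
the job is handed in; nothing more can be done
```

The job is done and handed in after about 24 s. With the fingers shut, I pushed the right drawer home, then the left, and only then pushed the locking bar's tab to the robot's right.

- **Drawers:** each push ended at a firm stop. A second push, with a 15 N force limit, found no further travel. The last depth check put both fronts at box x ≈ -0.109 m, flush with the posts (nominal -0.110) within the 2 mm calibration.
- **Locking bar:** the tab moved about 48.5 mm, to box y ≈ -0.049 m, which fits a small travel at the start. A second push with the same limit moved it no further, and the side picture shows both tongues across the drawer fronts.
- **Surroundings:** the pictures show the cup, can, nut and tape measure where they were. The arm finished clear of everything, with under 1 N on the tool.

No check failed. The two cameras differed by about 2 mm on the tab's position, which is within calibration.

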